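Build the mooncake press set in its sloping cradle

TASK

Build up the mooncake press set in the sloping V-groove cradle, in build order: lay the plain sleeve in the groove and slide it down against the end stop, then the stamp with its nose in the sleeve, then the retaining ring with its spigot in the back of the stamp, each slid fully home before the next is laid in. When the ring is home, press the whole stack against the stop for a moment with a firm push of about 15 N, never ramming it (50 N would spoil the stamp), then let go. Leave the jar, the mug and the gift box where they stand.

Things in the scene. Friction and masses are not known exactly. Their poses are not given: they have to be found in the camera images.
- groove: Fixed aluminium V-groove, 235 mm long, sloping 20 deg, lower end (stop) nearer the robot. Origin: on the axis line of seated parts, at the stop's face, about 72 mm above the counter; x uphill along it, y across, z square to it. 45 deg faces touch a part at y +-21, z -21 mm; edges reach y +-30, z -16. Home centres: sleeve x 35, stamp 97.5, ring 141 mm, y = z = 0. Friction holds parts: push them.
- stop: Rigid dark steel end plate at the groove's lower end, same origin and axes as the groove: its face is at x = 0; 10 mm thick, 62 mm wide, from z = -44 to +18 mm. Under groove and stop lies a base plate 260 x 100 x 12 mm on the counter.
- sleeve_c (a point): Centre of the sleeve: plain steel tube, 60 mm outside diameter, 70 mm long, 36 mm bore through, about 0.3 kg. Its axis is its x; both ends are alike. It starts lying level in one of the tray's three V-rests.
- stamp_c (a point): Centre of the stamp's steel barrel, 60 mm in diameter, 55 mm long, about 0.35 kg. x is its axis. On its -x end is a nose 30 mm in diameter, 20 mm long, loose (3 mm all round) in the sleeve's bore; in its +x end a recess 34 mm in diameter, 15 mm deep. It starts level in a V-rest of the tray, nose towards the robot, as it must lie in the cradle.
- stamp_nose (a point): Tip of the stamp's nose, on the axis, 47.5 mm from the centre of the barrel towards -x.
- ring_c (a point): Centre of the retaining ring's steel body, 60 mm in diameter, 32 mm long, 20 mm bore, about 0.2 kg. x is its axis. On its -x end is a spigot 28 mm in diameter, 12 mm long, loose (3 mm all round) in the stamp's recess. It starts level in a V-rest of the tray, spigot towards the robot, as it must lie in the cradle.
- ring_nose (a point): End of the ring's spigot, on the axis, 28 mm from the centre of its body towards -x.
- tray: Fixed wooden tray 130 x 280 x 10 mm, origin at the centre of its underside. Three level V-rests, 110 mm long, run along its x at y = -100, 0, +100 mm, with 45 deg faces like the groove's; a part's axis lies 48 mm above the counter. Which part lies in which rest varies; tray and cradle may change sides.
- jar: Bystander: closed jar 72 mm in diameter, 110 mm tall, origin under its centre.
- mug: Bystander: white mug 80 mm in diameter, 90 mm tall, origin under its centre.
- giftbox: Bystander: dark red gift box 90 x 140 x 60 mm, origin under its centre.
Not all that is in view belongs to the job. Leave any green look-alike of the part that bears stamp_c alone.

How it is judged:
On the way, in this order (a step that is already met when the one before it is completed fails the run):
1. the sleeve lies in the groove, home against the end stop (x of sleeve_c in the frame of groove below 0.0375 m and y of sleeve_c in the frame of groove between -0.004 and 0.004 m and z of sleeve_c in the frame of groove between -0.004 and 0.004 m and angle between the x axis of sleeve_c and the x axis of groove, either way round below 0.07 rad), for 0.2 s.
2. the stamp lies home, nose in the sleeve and barrel against it (all of step 1 and x of stamp_c in the frame of groove below 0.1005 m and x of stamp_nose in the frame of groove below 0.055 m and y of stamp_c in the frame of groove between -0.004 and 0.004 m and z of stamp_c in the frame of groove between -0.004 and 0.004 m and angle between the x axis of stamp_c and the x axis of groove, either way round below 0.07 rad), for 0.2 s.
3. the ring lies home, spigot in the stamp, and the stack is pressed against the stop (at least 5 N reach the stop) (all of step 2 and x of ring_c in the frame of groove between 0.13 and 0.1445 m and x of ring_nose in the frame of groove below 0.119 m and y of ring_c in the frame of groove between -0.004 and 0.004 m and z of ring_c in the frame of groove between -0.004 and 0.004 m and angle between the x axis of ring_c and the x axis of groove, either way round below 0.07 rad and contact force between sleeve and stop above 5 N), for 0.1 s.
At the end, for the whole second after the job is handed in: sleeve, stamp and ring lie in this order in the groove, at rest, each on the groove's axis within 4 mm and 4 degrees; sleeve within 2.5 mm of the stop, stamp within 3 mm and ring within 3.5 mm of their home places, nose and spigot pointing to the stop (all of step 2 and x of ring_c in the frame of groove between 0.13 and 0.1445 m and x of ring_nose in the frame of groove below 0.119 m and y of ring_c in the frame of groove between -0.004 and 0.004 m and z of ring_c in the frame of groove between -0.004 and 0.004 m and angle between the x axis of ring_c and the x axis of groove, either way round below 0.07 rad and linear speed of each of sleeve, stamp, ring below 0.02 m/s); the robot touches nothing.
It fails at once if the stack is rammed: more than 50 N between parts, or on the stop (contact force between sleeve and stop above 50 N or contact force between stamp and sleeve above 50 N or contact force between ring and stamp above 50 N).
It fails at once if the stamp is laid in the groove before the sleeve is home (x of stamp_c in the frame of groove between 0 and 0.25 m and z of stamp_c in the frame of groove between -0.02 and 0.008 m and y of stamp_c in the frame of groove between -0.02 and 0.02 m and not (x of sleeve_c in the frame of groove below 0.042 m and y of sleeve_c in the frame of groove between -0.008 and 0.008 m and z of sleeve_c in the frame of groove between -0.008 and 0.008 m and angle between the x axis of sleeve_c and the x axis of groove, either way round below 0.07 rad)).
It fails at once if the ring is laid in the groove before the stamp is home (x of ring_c in the frame of groove between 0 and 0.25 m and z of ring_c in the frame of groove between -0.02 and 0.008 m and y of ring_c in the frame of groove between -0.02 and 0.02 m and not (x of stamp_c in the frame of groove below 0.106 m and y of stamp_c in the frame of groove between -0.008 and 0.008 m and z of stamp_c in the frame of groove between -0.008 and 0.008 m and angle between the x axis of stamp_c and the x axis of groove, either way round below 0.07 rad)).
It fails at once if jar, mug or gift box is disturbed (moved more than 20 mm) (distance of any of jar, mug, giftbox from where it was at the start of the episode above 0.02 m).
It also fails if it takes over 72 s, if anything falls off the work surface, if the arm or the gripper's body presses on something with over 40 N, if the wrist force passes 120 N, or if a joint passes its speed limit or range.

ROBOT

A 6-joint arm with a two-finger parallel gripper is mounted at the origin on the work surface. World frame = base frame: x ahead of the robot, y to its left, z up, the work surface at z = 0. Lengths are in m, angles in rad, forces in N, time in s.
With the tool pointing down it reaches from about 0.4 to 0.825 m from the base axis. Payload 7 kg.
Tool frame: the origin (TCP) lies midway between the tips of the shut fingers; the grasp point (between the pads) lies 19 mm behind it; z points along the fingers, y is the line along which they close (so a half turn about z gives the same grasp; the last joint's range is limited). The gripper opens to 88 mm and grips with 3 to 60 N. Pads are 19 mm wide; open, the fingers measure 130 mm over their backs; the gripper's body (78 mm by 193 mm) begins 47 mm behind the grasp point.
Start: joints at [-0.917, 0.359, 0.012, 0, -1.224, -0.288], TCP at [0.241, -0.63, 0.227] pointing down, gripper open.
Joint ranges: [-3.07, 3.07], [-1.43, 2.12], [-1.02, 1.25], [-3.03, 1.67], [-3.05, -0], [-3.03, 3.03]. Speed limits (rad/s): [2.39, 2.39, 3.01, 3.14, 3.14, 3.14].

INTERFACE

Orientations are given as [roll, pitch, yaw] about the fixed x, y, z axes, in that order (R = Rz(yaw) Ry(pitch) Rx(roll)).
In Python, from station import arm, grab_frame, camera_params, spot_in gives the robot as it stands.
- The arm moves only by the shell command python3 -m jog 'ROWS' [FORCE]. ROWS is JSON, a list that holds one entry, the list of rows, each a list of 7 numbers: the shift along the tool's x, y, z in mm, then the turn, a rotation vector about the tool's x, y, z in rad, then the finger opening in mm, from 0 to 87.6. In form: [[[x, y, z, wx, wy, wz, fingers], ...]]. A call has 1 to 20 rows; each row is the pose to reach, as a shift and turn from the pose commanded when the call began, along the tool's axes at that moment; what a row does not reach only later rows make up. A row lasts 1/8 s, in which the tool goes at most 62.5 mm and 10.7 degrees, less where a joint would pass 70% of its speed; a pose out of reach is approached as far as the arm can. A call with a gripper value outside its range is refused whole. The fingers move at their own pace and stop on an object; FORCE is the grip in N (left out, the last holds). Time passes only in rows, so rows that repeat a pose let the fingers close. It gives the time, the measured TCP pose, the force, the opening and the grip force at its end, in the units of the state.
- arm.get_state(): the state, without advancing time (a new reading comes with each control period).
- grab_frame(name): name is "scene" or "side" or "wrist"; returns (picture, depth): 400x640x3 uint8, blue, green, red; 400x640 float32, m along the optical axis (not along the pixel's ray), 0 where there is no reading.
- camera_params(name): a dict with "mtx" (3x3 intrinsics, pixels), "R" (3x3) and "t" (3): a world point X has camera coordinates R X + t. Camera axes: x right, y down, z forward; pixel columns grow to the right and rows downward; lengths in m; the calibration is good to about 2 mm. A picture is of the moment at which its call begins: read the wrist's pose just before it. camera_params takes no time and is no camera call; for the wrist camera it gives the pose at the moment of the call.
- arm.job_done(): hands the job in; it is judged then, once.
Trained networks look in the newest picture that a camera, given by its name, has taken for a name from the list of things; names that differ only in an ending like _2 or _b are one class to them, and where a whole thing is asked for, a point or a joint stands for the part that bears it (a point fixed in the world has none). Each returns a list of dicts, best first, with "confidence" (0 to 1); they miss things now and then, are a little off and sometimes report something else, mostly with a low value. They report only what shows in the picture. A call takes as long as a camera call. They do not tell look-alikes from the thing itself.
- spot_in(query, camera): "uv" ([column, row] in pixels, amid what is visible of it).
The state is a dict: "t": time; "q": joint angles; "qd": joint speeds; "joint_efforts": joint torques, N m; "eef_pos": TCP position; "ee_rot": TCP orientation; "force": force on the tool from outside, world axes, zero at the start; "moment": the same for the moment, N m; "width": finger opening in m; "gripper_force": force on a finger pad.
Only numpy, scipy, OpenCV 4.12 (cv2) and the standard library are available. Lean on these libraries where they do the work, as an engineer would, in place of code of your own. Each camera call takes 0.05 s, during which the arm holds its last target. There are 200 camera calls.

## Working session

There is one attempt and no reset: what is moved stays moved. The work goes in short steps, Python scripts to look and compute and a shell command to move; the robot and the scene stay as the last step left them, time stands still between calls to the robot, and variables do not carry over. Pictures are saved under pics/ and viewed, at most 13 in all, crops included, and the job is handed in when it is done.

```bash
mkdir -p pics; ls; python3 - <<'E'
from station import arm, grab_frame, camera_params, spot_in
import cv2,numpy as np
print(arm.get_state())
ims=[]
for c in ["scene","side"]:
    p,d=grab_frame(c); np.savez(f'pics/{c}0.npz',p=p,d=d)
    cp=camera_params(c); K=cp['mtx'];print(c,-cp['R'].T@cp['t'])
    cv2.imwrite(f'pics/{c}0.png',p)
    for n in ["groove","stop","sleeve_c","stamp_c","stamp_nose","ring_c","ring_nose","tray","jar","mug","giftbox"]:
        for r in spot_in(n,c)[:3]:
            u,v=r['uv'];z=d[int(v),int(u)]
            X=cp['R'].T@(np.linalg.inv(K)@[u,v,1]*z-cp['t'])
            print(n,round(r['confidence'],2),np.round([u,v]),X.round(3))
E
```

```text
pics
{'t': 0.0, 'q': array([-9.16889663e-01,  3.59419869e-01,  1.10611727e-02, -3.48358817e-04,
       -1.22410458e+00, -2.88071964e-01]), 'qd': array([-0.0001028 , -0.00212558, -0.00095913, -0.00015396, -0.00012688,
       -0.00063866]), 'joint_efforts': array([-3.81296617e-03, -5.82713270e+01,  2.93045175e+01,  6.99667767e+00,
        6.91859706e-03, -1.54348954e-04]), 'eef_pos': array([ 0.24124764, -0.62989115,  0.22560269]), 'ee_rot': array([ 3.13990135e+00, -1.59650179e-04, -2.77587646e+00]), 'force': array([ 0.28504243, -0.42875892,  0.08130298]), 'moment': array([-0.00177618,  0.00236592, -0.01469048]), 'gripper_force': 0.0, 'width': 0.0876947023766602}
scene [1.10097545 0.31428807 0.70934733]
groove 0.56 [255. 180.] [ 0.543 -0.187  0.085]
stop 0.87 [301. 163.] [ 0.416 -0.147  0.063]
stop 0.2 [373. 226.] [0.533 0.099 0.078]
sleeve_c 0.69 [465. 274.] [0.557 0.298 0.075]
stamp_c 0.87 [375. 224.] [0.526 0.102 0.077]
stamp_c 0.85 [416. 189.] [0.361 0.13  0.059]
stamp_nose 0.86 [376. 226.] [0.527 0.104 0.074]
stamp_nose 0.86 [418. 189.] [0.359 0.133 0.056]
stamp_nose 0.28 [300. 163
[... 255 characters left out ...]
 [367. 352.] [0.778 0.206 0.062]
side [0.12235803 0.60295869 0.65709966]
groove 0.8 [360. 163.] [ 0.541 -0.181  0.082]
stop 0.72 [402. 201.] [ 0.409 -0.127  0.063]
stop 0.53 [227. 179.] [0.747 0.031 0.082]
sleeve_c 0.76 [213. 315.] [0.521 0.311 0.074]
stamp_c 0.65 [305. 256.] [0.481 0.119 0.067]
stamp_c 0.59 [373. 312.] [0.324 0.152 0.054]
stamp_nose 0.79 [372. 313.] [0.325 0.153 0.052]
stamp_nose 0.66 [302. 255.] [0.488 0.12  0.067]
ring_c 0.63 [260. 282.] [0.511 0.21  0.065]
ring_nose 0.69 [260. 282.] [0.511 0.21  0.065]
tray 0.85 [259. 303.] [0.508 0.221 0.024]
jar 0.64 [227. 181.] [0.749 0.032 0.076]
mug 0.77 [287. 146.] [ 0.738 -0.17   0.066]
giftbox 0.92 [164. 241.] [0.734 0.226 0.059]
```

View pics/scene0.png

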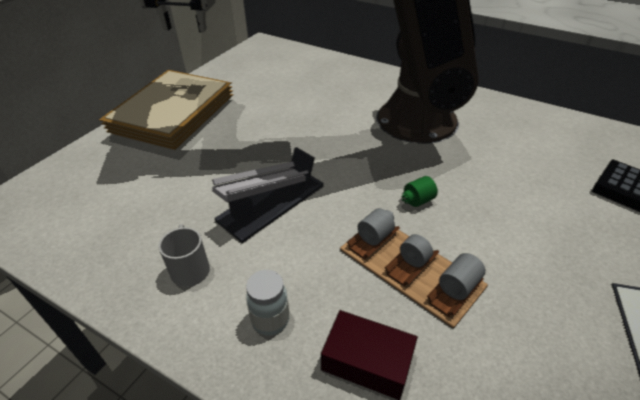

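View pics/side0.png

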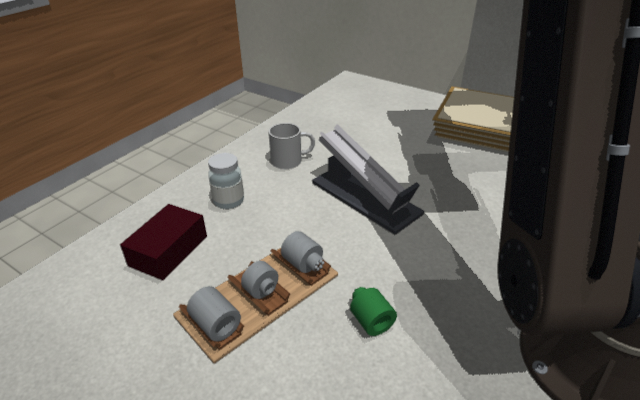

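The tray holds the stamp at scene (376,226), the ring at (415,251) and the sleeve at (464,275). The groove's stop is at (301,160). The two stamp candidates are the grey part with a nose in the tray (376,226) and the green part loose on the counter (418,190). The grey one fits: it is steel, lies in a rest, and its nose faces the robot. I'll confirm that in a crop and fit the poses from depth.

```bash
cat > h.py <<'E'
import numpy as np,cv2
from scipy.optimize import least_squares
from scipy.spatial.transform import Rotation as Ro
from station import arm, grab_frame, camera_params, spot_in
def cloud(p,d,cp):
    v,u=np.nonzero(d>0); z=d[v,u]
    c=np.linalg.inv(cp['mtx'])@np.array([u*z,v*z,z])
    return (cp['R'].T@(c-cp['t'][:,None])).T, p[v,u].astype(int)
def grooveR(yaw): # x uphill, slope 20
    return Ro.from_euler('zy',[yaw,-np.radians(20)]).as_matrix()
def toolR(R): # tool x along part x, z = -part z
    return R@np.diag([1,-1,-1])
def delta(pos,R,z_off=0.):
    """row (mm, rotvec) from the present tool pose to TCP pos, R"""
    s=arm.get_state(); T=Ro.from_euler('xyz',s['ee_rot']).as_matrix()
    return (T.T@(pos-s['eef_pos'])*1000).round(1), Ro.from_matrix(T.T@R).as_rotvec().round(3)
E
python3 - <<'E'
from h import *
C=[];
for c in ["scene","side"]:
    f=np.load(f'pics/{c}0.npz'); P,col=cloud(f['p'],f['d'],camera_params(c)); C.append(P)
    fl=P[(abs(P[:,0]-.45)<.15)&(abs(P[:,1]+0.0)<.03)&(abs(P[:,2])<.02)]; print(c,'floor z',np.median(fl[:,2]),len(fl))
def fit_tray(P):
    def tl(q,P): 
        c,s=np.cos(q[2]),np.sin(q[2]); d=P[:,:2]-q[:2]; return d[:,0]*c+d[:,1]*s,-d[:,0]*s+d[:,1]*c
    q=np.array([.542,.2,-.15])
    for it in range(8):
        x,y=tl(q,P); res=None
        m=np.zeros(len(P),bool)
        for k in (-.1,0,.1):
            r=np.hypot(y-k,P[:,2]-.048); m|=(abs(r-.03)<(.012 if it<3 else .004))&(abs(x)<.02)&(P[:,2]>.05)
        Q=P[m]
        def f(q):
            x,y=tl(q,Q); k=np.round(np.clip(y/.1,-1,1))*.1
            return np.hypot(y-k,Q[:,2]-.048-(q[3] if len(q)>3 else 0))-.03
        r=least_squares(f,np.r_[q[:3],0],loss='soft_l1',f_scale=.001); q=np.r_[r.x[:2],r.x[2],r.x[3]]
    x,y=tl(q,P); out=[]
    for k in (-.1,0,.1):
        rr=np.hypot(y-k,P[:,2]-.048); m=(abs(rr-.03)<.003)&(P[:,2]>.055)&(abs(x)<.08)
        h,e=np.histogram(x[m],np.arange(-.08,.081,.002)); 
        n=(rr<.02)&(abs(x)<.09)&(P[:,2]>.03)
        out.append((np.percentile(x[m],[1,99]).round(4),m.sum(), np.percentile(x[n],[1,10,50,90]).round(4)))
    return q,len(Q),np.sqrt(np.mean(f(q)**2)),out
def fit_groove(P):
    q=np.array([.425,-.14,.072,-.3])
    for it in range(10):
        L=(P-q[:3])@grooveR(q[3])
        res=(abs(L[:,1])-L[:,2]-.0424)/np.sqrt(2)
        m=(L[:,0]>.01)&(L[:,0]<.24)&(abs(L[:,1])<.024)&(abs(L[:,1])>.004)&(abs(res)<(.02 if it<4 else .005))&(L[:,2]>-.04)
        Q=P[m]
        def f(p):
            L=(Q-np.r_[q[0],p[0],p[1]])@grooveR(p[2]); return (abs(L[:,1])-L[:,2]-.0424)/np.sqrt(2)
        r=least_squares(f,[q[1],q[2],q[3]],loss='soft_l1',f_scale=.001); q[1:]=r.x
        # stop: face x=0 & extents, use z from -10..18
        L=(P-q[:3])@grooveR(q[3]); s=(abs(L[:,1])<.028)&(L[:,2]>-.008)&(L[:,2]<.03)&(abs(L[:,0])<.04)
        g=(abs(L[:,1])<.03)&(L[:,2]>-.045)&(abs(L[:,2]+.025)<.02)
    return q,len(Q),np.sqrt(np.mean(f(q[1:])**2)),np.percentile(L[s],[1,5,50,95,99],axis=0).round(4).tolist(),np.percentile(L[g&(L[:,0]>.1)&(L[:,0]<.3),0],[99,99.8])
for n,P in zip(['scene','side','both'],C+[np.vstack(C)]):
    print(n,'tray',fit_tray(P)); print(n,'groove',fit_groove(P))
p=np.load('pics/side0.npz')['p']
cv2.imwrite('pics/crop.png',cv2.resize(p[220:350,170:410],None,fx=3.2,fy=3.2,interpolation=cv2.INTER_CUBIC))
E
```

```text
scene floor z 0.001232057189129143 2317
side floor z -0.0007054129798742218 2906Traceback (most recent call last):
  File "<stdin>", line 42, in <module>
  File "<stdin>", line 25, in fit_tray
    return _quantile_unchecked(
        a, q, axis, out, overwrite_input, method, keepdims, weights)
    return _ureduce(a,
                    func=_quantile_ureduce_func,
    ...<5 lines>...
                    overwrite_input=overwrite_input,
                    method=method)
    r = func(a, **kwargs)
    result = _quantile(arr,
                       quantiles=q,
    ...<2 lines>...
                       out=out,
                       weights=wgt)
    slices_having_nans = np.isnan(arr[-1, ...])
                                  ~~~^^^^^^^^^
IndexError: index -1 is out of bounds for axis 0 with size 0
```

```bash
cat >> h.py <<'E'
def pc(a,q): return np.percentile(a,q).round(4) if len(a)>5 else None
def tl(q,P):
    c,s=np.cos(q[2]),np.sin(q[2]); d=P[:,:2]-q[:2]; return d[:,0]*c+d[:,1]*s,-d[:,0]*s+d[:,1]*c
def fit_tray(P):
    q=np.array([.542,.2,-.15,0])
    for it in range(8):
        x,y=tl(q,P); m=np.zeros(len(P),bool)
        for k in (-.1,0,.1):
            r=np.hypot(y-k,P[:,2]-.048); m|=(abs(r-.03)<(.012 if it<3 else .004))&(abs(x)<.03)&(P[:,2]>.05)
        Q=P[m]
        def f(q):
            x,y=tl(q,Q); k=np.round(np.clip(y/.1,-1,1))*.1
            return np.hypot(y-k,Q[:,2]-.048-q[3])-.03
        q=least_squares(f,q,loss='soft_l1',f_scale=.001,x_scale=[.01,.01,.1,.01]).x
    x,y=tl(q,P); out=[]
    for k in (-.1,0,.1):
        rr=np.hypot(y-k,P[:,2]-.048-q[3]); m=(abs(rr-.03)<.003)&(P[:,2]>.055)&(abs(x)<.08)
        n=(rr<.025)&(rr>.018)&(abs(x)<.09)&(P[:,2]>.04)
        out.append((pc(x[m],[1,50,99]),m.sum(),pc(x[n],[10,50,90])))
    return q.round(4),len(Q),np.sqrt(np.mean(f(q)**2)).round(5),out
def fit_groove(P,q=(.425,-.14,.072,-.3)):
    q=np.array(q)
    for it in range(10):
        L=(P-q[:3])@grooveR(q[3])
        res=(abs(L[:,1])-L[:,2]-.0424)/np.sqrt(2)
        m=(L[:,0]>.01)&(L[:,0]<.22)&(abs(L[:,1])<.024)&(abs(L[:,1])>.004)&(abs(res)<(.02 if it<4 else .005))&(L[:,2]>-.04)
        Q=P[m]
        def f(p):
            L=(Q-np.r_[q[0],p[0],p[1]])@grooveR(p[2]); return (abs(L[:,1])-L[:,2]-.0424)/np.sqrt(2)
        q[1:]=least_squares(f,q[1:],loss='soft_l1',f_scale=.001,x_scale=[.01,.01,.1]).x
    L=(P-q[:3])@grooveR(q[3]); s=(abs(L[:,1])<.028)&(L[:,2]>-.008)&(L[:,2]<.03)&(abs(L[:,0])<.04)
    t=s&(L[:,2]>.015); u=s&(L[:,2]<.013)
    g=(abs(L[:,1])<.03)&(abs(L[:,2]+.025)<.02)&(L[:,0]>.1)&(L[:,0]<.3)
    return q.round(4),len(Q),np.sqrt(np.mean(f(q[1:])**2)).round(5),'top x',pc(L[t,0],[2,50,98]),'face x',pc(L[u,0],[10,50,90]),'topz',pc(L[s,2],[99]),'y',pc(L[s,1],[1,99]),'end',pc(L[g,0],[98,99.5])
E
cat > a.py <<'E'
from h import *
C=[]
for c in ["scene","side"]:
    f=np.load(f'pics/{c}0.npz'); P,col=cloud(f['p'],f['d'],camera_params(c)); C.append(P)
for n,P in zip(['scene','side','both'],C+[np.vstack(C)]):
    print(n,'tray',*fit_tray(P)); print(n,'groove',*fit_groove(P))
p=np.load('pics/side0.npz')['p']
cv2.imwrite('pics/crop.png',cv2.resize(p[220:350,170:410],None,fx=3.2,fy=3.2,interpolation=cv2.INTER_CUBIC))
E
python3 a.py
```

```text
scene tray [ 0.069   0.2973 -0.2248  0.001 ] 0 nan [(None, np.int64(0), None), (None, np.int64(0), None), (None, np.int64(0), None)]
scene groove [ 0.425  -0.145   0.075  -0.2212] 775 0.0025 top x [-0.0195 -0.0111 -0.0081] face x [-0.0128 -0.0101 -0.0086] topz [0.022] y [-0.0275  0.0277] end [0.2259 0.2267]
side tray [-0.5819  0.4507 -0.2268 -0.0013] 0 nan [(None, np.int64(0), None), (None, np.int64(0), None), (None, np.int64(0), None)]
side groove [ 0.425  -0.1415  0.0727 -0.1981] 849 0.0028 top x [-0.0206 -0.016  -0.0102] face x [-0.0201 -0.0193 -0.0128] topz [0.0231] y [-0.027   0.0276] end [0.2226 0.2247]
both tray [ 4.203e-01  2.178e-01 -2.205e-01 -2.000e-04] 0 nan [(None, np.int64(1), array([-0.0842, -0.0582,  0.0821])), (None, np.int64(0), None), (array([0.0661, 0.0731, 0.0798]), np.int64(423), array([0.0665, 0.0674, 0.0683]))]
both groove [ 0.425  -0.1453  0.0746 -0.2083] 1564 0.00268 top x [-0.0217 -0.0153 -0.0085] face x [-0.0213 -0.0108 -0.0087] topz [0.0222] y [-0.0271  0.0276] end [0.2255 0.2264]
  return _methods._mean(a, axis=axis, dtype=dtype,
  ret = ret.dtype.type(ret / rcount)
```

View pics/crop.png

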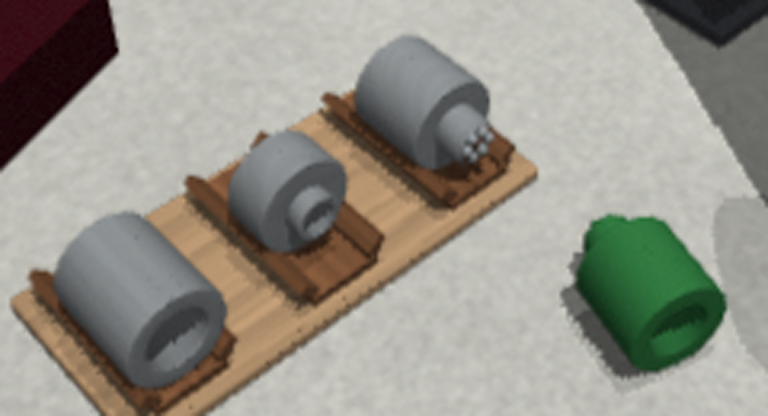

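The crop confirms it: the grey part with the nose (upper right in the tray) is the stamp, and the green one lies loose on the counter. I'll fix the fits next, since position along the axis was unconstrained.

```bash
python3 - <<'E'
s=open('h.py').read()
s=s.replace("return np.hypot(y-k,Q[:,2]-.048-q[3])-.03","return np.r_[np.hypot(y-k,Q[:,2]-.048-q[3])-.03, 3*(q[:2]-[.542,.2])@[np.cos(q[2]),np.sin(q[2])]]")
s=s.replace("(.02 if it<4 else .005))&(L[:,2]>-.04)","(.02 if it<4 else .004))&(L[:,2]>-.035)")
open('h.py','w').write(s)
open('a.py','a').write('''
q=fit_groove(P)[0]; L=(P-q[:3])@grooveR(q[3]); m=(L[:,0]>.03)&(L[:,0]<.2)&(L[:,2]>-.06)
for y in np.arange(-.034,.035,.004):
    k=m&(abs(L[:,1]-y)<.002); print(round(y,3),pc(L[k,2],[10,50,90]),k.sum())
''')
E
python3 a.py
```

```text
scene tray [ 0.5395  0.1895 -0.2305  0.0009] 1637 0.00125 [(array([-0.0378, -0.009 ,  0.017 ]), np.int64(550), array([0.0153, 0.0162, 0.0173])), (array([-0.0286, -0.0108,  0.0035]), np.int64(388), array([0.0011, 0.0026, 0.0035])), (array([-0.0541, -0.0167,  0.0153]), np.int64(951), array([0.013 , 0.0142, 0.0153]))]
scene groove [ 0.425  -0.1444  0.0751 -0.2243] 657 0.002 top x [-0.0194 -0.0112 -0.008 ] face x [-0.0129 -0.0099 -0.0085] topz [0.0219] y [-0.0274  0.0274] end [0.226  0.2268]
side tray [ 0.54    0.1916 -0.2335 -0.0008] 1777 0.00094 [(array([-0.0398, -0.014 ,  0.0146]), np.int64(667), array([-0.0401, -0.0391, -0.0381])), (array([-0.0312, -0.0164,  0.001 ]), np.int64(488), array([-0.0313, -0.0303, -0.0291])), (array([-0.0571, -0.0253,  0.0112]), np.int64(1247), array([-0.0572, -0.0564, -0.0553]))]
side groove [ 0.425  -0.142   0.0733 -0.2052] 697 0.00227 top x [-0.0207 -0.0161 -0.0105] face x [-0.0204 -0.0196 -0.0133] topz [0.0226] y [-0.0267  0.0277] end [0.2224 0.2244]
both tray [ 0.5397  0.1906 -0.2382  0.    ] 3428 0.00134 [(array([-0.0389, -0.0104,  0.0175]), np.int64(
[... 301 characters left out ...]
1 -0.0089] face x [-0.0219 -0.0114 -0.0093] topz [0.0213] y [-0.0276  0.0278] end [0.2249 0.2258]
-0.034 None 5
-0.03 [-0.031  -0.016  -0.0127] 187
-0.026 [-0.0313 -0.0186 -0.0143] 491
-0.022 [-0.032  -0.0223 -0.0179] 405
-0.018 [-0.0335 -0.0308 -0.0212] 184
-0.014 [-0.0341 -0.0315 -0.0299] 150
-0.01 [-0.0341 -0.0317 -0.0303] 155
-0.006 [-0.0342 -0.032  -0.0304] 148
-0.002 [-0.0355 -0.0334 -0.0313] 106
0.002 [-0.0359 -0.0336 -0.032 ] 111
0.006 [-0.0534 -0.0331 -0.0314] 32
0.01 [-0.0575 -0.0331 -0.0317] 59
0.014 [-0.0533 -0.0332 -0.0279] 122
0.018 [-0.0446 -0.0372 -0.0321] 518
0.022 [-0.0427 -0.0236 -0.0173] 425
0.026 [-0.0231 -0.0205 -0.018 ] 173
0.03 [-0.0213 -0.0211 -0.0198] 6
0.034 None 0
```

```bash
cat >> h.py <<'E'
G=dict(o=np.array([.4163,-.1425,.072]),yaw=-.215)
Tq=np.array([.5397,.1906,-.235])
Tl=dict(sleeve=[-.0212,.1],ring=[-.0137,0],stamp=[-.0115,-.1])
B=np.diag([-1,1,-1])  # tool x = -part x
def atG(x,y,z): # TCP so that grasp point is at groove (x,y,z)
    R=grooveR(G['yaw']); return G['o']+R@np.array([x,y,z-.019]), R@B
def atT(n,z): # grasp point z above the part's axis
    R=Ro.from_euler('z',Tq[2]).as_matrix(); a=Tl[n]
    return np.r_[Tq[:2],0]+R@np.array([a[0],a[1],.048+z-.019]), R@B
E
python3 -c "
from h import *
for n in Tl: print(n,atT(n,0)[0].round(4))
cp=camera_params('wrist'); s=arm.get_state(); T=Ro.from_euler('xyz',s['ee_rot']).as_matrix()
print('cam in tool',T.T@(-cp['R'].T@cp['t']-s['eef_pos']),(cp['R']@T).round(2).tolist(),cp['mtx'].tolist())
print(delta(*atG(.11,0,.2)))"
```

```text
sleeve [0.5424 0.2928 0.029 ]
ring [0.5264 0.1938 0.029 ]
stamp [0.5052 0.096  0.029 ]
cam in tool [ 0.07067564  0.00107449 -0.15778346] [[-0.0, 1.0, 0.0], [-0.97, -0.0, -0.26], [-0.26, -0.0, 0.97]] [[303.2545804839978, 0.0, 319.926115892402], [0.0, 303.2545804839978, 202.238151429377], [0.0, 0.0, 1.0]]
(array([-365.9,  357.1,  -52.3]), array([ 0.027, -0.353,  0.575]))
```

```bash
R='[-366,357,-52,0.027,-0.353,0.575,87]'; python3 -m jog '[[[-366,357,-52,0.027,-0.353,0.575,87],[-366,357,-52,0.027,-0.353,0.575,87],[-366,357,-52,0.027,-0.353,0.575,87],[-366,357,-52,0.027,-0.353,0.575,87],[-366,357,-52,0.027,-0.353,0.575,87],[-366,357,-52,0.027,-0.353,0.575,87],[-366,357,-52,0.027,-0.353,0.575,87],[-366,357,-52,0.027,-0.353,0.575,87],[-366,357,-52,0.027,-0.353,0.575,87],[-366,357,-52,0.027,-0.353,0.575,87],[-366,357,-52,0.027,-0.353,0.575,87],[-366,357,-52,0.027,-0.353,0.575,87]]]'
python3 - <<'E'
from h import *
cp=camera_params('wrist');p,d=grab_frame('wrist')
cv2.imwrite('pics/w1.png',p); np.savez('pics/w1.npz',p=p,d=d,R=cp['R'],t=cp['t'],mtx=cp['mtx'])
P,_=cloud(p,d,cp); R=grooveR(G['yaw']); L=(P-G['o'])@R
print(delta(*atG(.11,0,.2)))
for x0 in np.arange(.0,.24,.04):
  m=(L[:,0]>x0)&(L[:,0]<x0+.04)
  print(round(x0,2),[ (round(y,3),(pc(L[m&(abs(L[:,1]-y)<.002),2],50) )) for y in np.arange(-.036,.037,.006)])
  # edges of the V top: points above -.03
s=(abs(L[:,1])<.04)&(L[:,2]>0)&(L[:,2]<.03)&(abs(L[:,0])<.03); print('stop',[pc(L[s,i],[1,50,99]) for i in range(3)])
g=(abs(L[:,1])<.03)&(abs(L[:,1])>.02)&(abs(L[:,2]+.02)<.012)&(L[:,0]>.1)&(L[:,0]<.3); print('end',pc(L[g,0],[98,99.5]))
E
```

```text
t: 2.7
eef_pos: [0.4551, -0.167, 0.2784]
ee_rot: [3.064, 0.341, 2.911]
force: [-0.0, 0.1, 0.4]
width: 0.0868
gripper_force: 0.0
(array([-0.1,  1.1, -0.3]), array([-0.001,  0.   , -0.002]))
0.0 [(np.float64(-0.036), np.float64(-0.0169)), (np.float64(-0.03), np.float64(-0.0147)), (np.float64(-0.024), np.float64(-0.0213)), (np.float64(-0.018), np.float64(-0.0317)), (np.float64(-0.012), np.float64(-0.0322)), (np.float64(-0.006), np.float64(-0.0326)), (np.float64(-0.0), np.float64(-0.0332)), (np.float64(0.006), np.float64(-0.0335)), (np.float64(0.012), np.float64(-0.0243)), (np.float64(0.018), np.float64(-0.0193)), (np.float64(0.024), np.float64(-0.0211)), (np.float64(0.03), np.float64(-0.0727)), (np.float64(0.036), np.float64(-0.0737))]
0.04 [(np.float64(-0.036), np.float64(0.2629)), (np.float64(-0.03), np.float64(0.2622)), (np.float64(-0.024), np.float64(0.262)), (np.float64(-0.018), np.float64(0.2626)), (np.float64(-0.012), np.float64(0.2623)), (np.float64(-0.006), np.float64(0.2623)), (np.float64(-0.0), np.float64(0.2625)), (np.float64(0.006), np.float64(0.2624)), (np.float64(0.012), 
[... 1799 characters left out ...]
t64(0.036), np.float64(-0.1419))]
0.2 [(np.float64(-0.036), np.float64(-0.0147)), (np.float64(-0.03), np.float64(-0.0139)), (np.float64(-0.024), np.float64(-0.0285)), (np.float64(-0.018), np.float64(-0.03)), (np.float64(-0.012), np.float64(-0.0302)), (np.float64(-0.006), np.float64(-0.0311)), (np.float64(-0.0), np.float64(-0.0313)), (np.float64(0.006), np.float64(-0.032)), (np.float64(0.012), np.float64(-0.0227)), (np.float64(0.018), np.float64(-0.0174)), (np.float64(0.024), np.float64(-0.0198)), (np.float64(0.03), None), (np.float64(0.036), np.float64(-0.1565))]
stop [array([-0.0131, -0.0069, -0.003 ]), array([-0.033 , -0.0038,  0.0275]), array([0.0016, 0.0184, 0.0222])]
end [0.2069 0.2109]
```

View pics/w1.png

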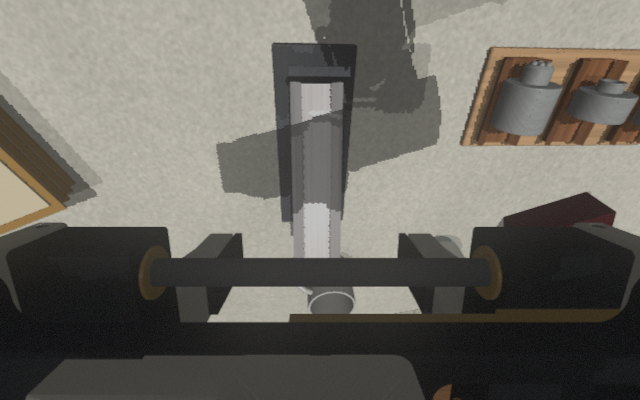

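The view shows the groove running from the stop at (320,72) down to (316,250). The profile looks rolled by 4°, which is my Euler-order mistake (it should be intrinsic ZY). Fixing that and refitting.

```bash
sed -i "s/from_euler('zy'/from_euler('ZY'/; s/(abs(L\[:,1\])>.004)/(abs(L[:,1])>.017)/" h.py; cat > b.py <<'E'
from h import *
C=[]
for c in ["scene","side"]:
    f=np.load(f'pics/{c}0.npz'); C.append(cloud(f['p'],f['d'],camera_params(c))[0])
f=np.load('pics/w1.npz'); C.append(cloud(f['p'],f['d'],f)[0])
for n,P in zip(['scene','side','wrist','all'],C+[np.vstack(C)]):
    print(n,*fit_groove(P,(.4163,-.1425,.072,-.215)))
P=C[2]; L=(P-G['o'])@grooveR(G['yaw'])
for x0 in (0,.14,.18):
  m=(L[:,0]>x0)&(L[:,0]<x0+.04)
  print(x0,[ (round(float(y),3),float(pc(L[m&(abs(L[:,1]-y)<.002),2],50))) for y in np.arange(-.036,.037,.006)])
x,y=tl(Tq,P)
for k in (-.1,0,.1):
    rr=np.hypot(y-k,P[:,2]-.048); m=(P[:,2]>.062)&(abs(x)<.08)&(abs(y-k)<.03); print(k,m.sum(),pc(x[m],[2,98]),pc(y[m],[2,50,98]),pc(P[m,2],[99]))
E
python3 b.py
```

```text
scene [ 0.4163 -0.1393  0.0602 -0.2167] 150 0.0015 top x [-0.0047  0.0042  0.0068] face x [0.0019 0.0045 0.0124] topz [0.0299] y [-0.0275  0.0238] end [0.2399 0.2407]
side [ 0.4163 -0.1369  0.058  -0.2288] 328 0.00187 top x [-0.0063 -0.0041  0.0037] face x [-0.0058 -0.0027  0.0294] topz [0.0298] y [-0.0271  0.0245] end [0.2361 0.2386]
wrist [ 0.4163 -0.1467  0.0734 -0.2315] 1973 0.00056 top x [-0.0142 -0.0093 -0.0044] face x [-0.0046 -0.0045 -0.0043] topz [0.0194] y [-0.0276  0.0274] end [0.2079 0.2114]
all [ 0.4163 -0.1467  0.0734 -0.2313] 2663 0.00089 top x [-0.0142 -0.0088 -0.0015] face x [-0.0129 -0.0044 -0.001 ] topz [0.0194] y [-0.0275  0.0274] end [0.2311 0.2336]Traceback (most recent call last):
  File "b.py", line 11, in <module>
    print(x0,[ (round(float(y),3),float(pc(L[m&(abs(L[:,1]-y)<.002),2],50))) for y in np.arange(-.036,.037,.006)])
                                  ~~~~~^^^^^^^^^^^^^^^^^^^^^^^^^^^^^^^^^^^^
TypeError: float() argument must be a string or a real number, not 'NoneType'
```

```bash
sed -i "s/^G=.*/G=dict(o=np.array([.4125,-.1458,.072]),yaw=-.2314)/" h.py; python3 - <<'E'
from h import *
f=np.load('pics/w1.npz'); P=cloud(f['p'],f['d'],f)[0]
x,y=tl(Tq,P)
for k in (-.1,0,.1):
    m=(P[:,2]>.064)&(abs(x)<.08)&(abs(y-k)<.035); print(k,m.sum(),pc(x[m],[2,98]),pc(y[m],[2,50,98]),pc(P[m,2],[99]))
print(delta(*atT('sleeve',.09)),delta(*atT('sleeve',.006)))
E
```

```text
-0.1 1937 [-0.0402  0.0128] [-0.1246 -0.1095 -0.0828] [0.0786]
0 1143 [-0.0313 -0.0004] [-0.0249 -0.011   0.0155] [0.0785]
0.1 0 None None None
(array([ 72.2, 455.1, 179.2]), array([0.077, 0.34 , 0.018])) (array([100.3, 449. , 258.1]), array([0.077, 0.34 , 0.018]))
```

```bash
python3 -m jog '[[[72,455,179,0.077,0.34,0.018,87],[72,455,179,0.077,0.34,0.018,87],[72,455,179,0.077,0.34,0.018,87],[72,455,179,0.077,0.34,0.018,87],[72,455,179,0.077,0.34,0.018,87],[72,455,179,0.077,0.34,0.018,87],[72,455,179,0.077,0.34,0.018,87],[72,455,179,0.077,0.34,0.018,87],[72,455,179,0.077,0.34,0.018,87],[72,455,179,0.077,0.34,0.018,87],[72,455,179,0.077,0.34,0.018,87],[100,449,258,0.077,0.34,0.018,87],[100,449,258,0.077,0.34,0.018,87],[100,449,258,0.077,0.34,0.018,87],[100,449,258,0.077,0.34,0.018,50],[100,449,258,0.077,0.34,0.018,50],[100,449,258,0.077,0.34,0.018,50],[100,449,258,0.077,0.34,0.018,50],[100,449,258,0.077,0.34,0.018,50]]]' 30
python3 -c "
from h import *
print(delta(*atT('sleeve',.006)),arm.get_state()['moment'])"
```

```text
t: 5.12
eef_pos: [0.5422, 0.2933, 0.0364]
ee_rot: [-3.141, 0.001, 2.909]
force: [-0.5, -3.2, 6.0]
width: 0.06
gripper_force: 30.0
(array([-0.2, -0.5,  1.4]), array([-0.   ,  0.001,  0.002])) [-1.49378139  0.18929076  0.1142402 ]
```

```bash
python3 -c "
from h import *
print(delta(*atG(.045,0,.1)),delta(*atG(.045,0,.025)))"
```

```text
(array([  10.2, -457.2, -127. ]), array([-0.   , -0.348, -0.001])) (array([ -15.3, -457.2,  -56.5]), array([-0.   , -0.348, -0.001]))
```

```bash
python3 -m jog '[[[0,0,-60,0,0,0,50],[0,0,-120,0,0,0,50],[10,-457,-127,0,-0.348,0,50],[10,-457,-127,0,-0.348,0,50],[10,-457,-127,0,-0.348,0,50],[10,-457,-127,0,-0.348,0,50],[10,-457,-127,0,-0.348,0,50],[10,-457,-127,0,-0.348,0,50],[10,-457,-127,0,-0.348,0,50],[10,-457,-127,0,-0.348,0,50],[10,-457,-127,0,-0.348,0,50],[10,-457,-127,0,-0.348,0,50],[-15,-457,-57,0,-0.348,0,50],[-15,-457,-57,0,-0.348,0,50],[-15,-457,-57,0,-0.348,0,50],[-15,-457,-57,0,-0.348,0,50]]]'
python3 - <<'E'
from h import *
s=arm.get_state();print(s['force'],s['moment'],s['t'])
cp=camera_params('wrist');p,d=grab_frame('wrist'); cv2.imwrite('pics/w2.png',p)
P=cloud(p,d,cp)[0]; L=(P-G['o'])@grooveR(G['yaw'])
m=(abs(L[:,1])<.04)&(L[:,0]<.1)&(L[:,0]>-.03)&(L[:,2]<.056)&(L[:,2]>0.02)
print('part',m.sum(),pc(L[m,0],[1,50,99]),pc(L[m,1],[1,50,99]),pc(L[m,2],[1,50,99]))
print(delta(*atG(.045,0,.025)))
E
```

```text
t: 7.12
eef_pos: [0.4533, -0.1564, 0.0973]
ee_rot: [3.136, 0.339, 2.909]
force: [0.1, 0.4, -1.9]
width: 0.0598
gripper_force: 30.0
[ 0.10235215  0.4439785  -1.90834445] [0.25343743 1.38563512 0.04656837] 7.125
part 11761 [0.0115 0.0299 0.0656] [-0.0375 -0.001   0.0372] [0.0222 0.0472 0.0557]
(array([3.5, 0.9, 3.7]), array([ 0.006, -0.009, -0.001]))
```

View pics/w2.png

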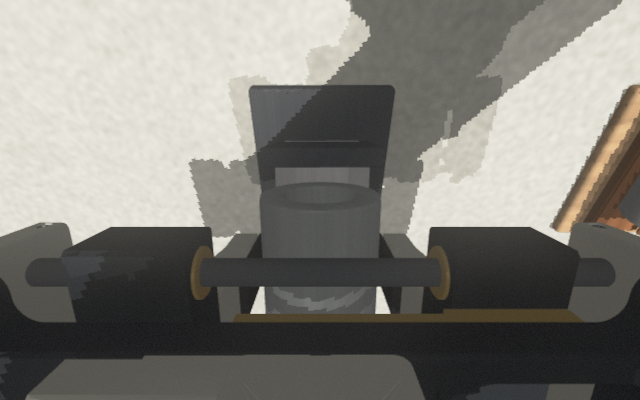

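The sleeve is held centred and parallel above the groove, with its bore end at (320,195) and the stop behind it. Lowering.

```bash
python3 -m jog '[[[0,0,6,0,0,0,50],[0,0,11,0,0,0,50],[0,0,14,0,0,0,50],[0,0,16,0,0,0,50],[0,0,16,0,0,0,50],[0,0,16,0,0,0,50]]]'
python3 - <<'E'
from h import *
s=arm.get_state();print(s['force'],s['moment'],s['t']); print(delta(*atG(.045,0,.009)))
E
```

```text
t: 7.92
eef_pos: [0.4606, -0.1596, 0.0851]
ee_rot: [3.131, 0.333, 2.908]
force: [-0.7, 0.1, -2.5]
width: 0.06
gripper_force: 30.0
[-0.70057944  0.12617135 -2.51825641] [0.15720313 1.39672052 0.05149396] 7.925
(array([6.4, 2.3, 5.3]), array([ 0.01 , -0.016, -0.002]))
```

```bash
python3 -m jog '[[[0,0,0,0,0,0,50],[0,0,0,0,0,0,50]]]'
python3 - <<'E'
from h import *
s=arm.get_state();print(s['force'],s['moment'],s['t'],s['qd'].round(3)); print(delta(*atG(.045,0,.009)))
E
```

```text
t: 8.18
eef_pos: [0.4607, -0.1596, 0.0852]
ee_rot: [3.131, 0.334, 2.908]
force: [0.3, 0.5, -3.2]
width: 0.0599
gripper_force: 30.0
[ 0.34551685  0.51132742 -3.22722777] [ 0.26887915  1.36530989 -0.01703266] 8.175 [0.001 0.001 0.001 0.001 0.001 0.001]
(array([6.5, 2.3, 5.4]), array([ 0.01 , -0.015, -0.002]))
```

```bash
python3 -m jog '[[[3,1,2,0.01,-0.015,-0.002,50],[6.5,2.3,4,0.01,-0.015,-0.002,50],[6.5,2.3,4,0.01,-0.015,-0.002,50]]]'
python3 - <<'E'
from h import *
s=arm.get_state();print(s['force'],s['moment'],s['t']); print(delta(*atG(.045,0,.0075)))
E
```

```text
t: 8.55
eef_pos: [0.4602, -0.16, 0.0862]
ee_rot: [3.132, 0.335, 2.91]
force: [-0.1, 0.3, -3.3]
width: 0.0599
gripper_force: 30.0
[-0.0603191   0.32288152 -3.30025632] [ 0.24638084  1.38457699 -0.03733547] 8.55
(array([6.4, 2.8, 8. ]), array([ 0.01 , -0.014, -0.   ]))
```

```bash
python3 - <<'E'
from h import *
s=arm.get_state();print(s['q'].round(3),s['joint_efforts'].round(1))
E
```

```text
[ 0.113  0.023 -1.016  0.452 -0.235 -2.339] [ -0.  -22.7  20.8   3.8   1.    0.1]
```

Joint 3 is at its limit (-1.016): the tilted tool can't reach that close to the base. I'll lay the sleeve further uphill, then push it home with nearly closed fingers.

```bash
python3 -m jog '[[[-34,3,-5,0.01,-0.014,0,50],[-34,3,-5,0.01,-0.014,0,50],[-34,3,-5,0.01,-0.014,0,50],[-34,3,-5,0.01,-0.014,0,50]]]'
python3 - <<'E'
from h import *
s=arm.get_state();print(s['force'],s['moment'],s['q'].round(3)); print(delta(*atG(.085,0,.0075)))
E
```

```text
t: 9.05
eef_pos: [0.4898, -0.1642, 0.1017]
ee_rot: [-3.141, 0.348, 2.91]
force: [-0.4, 0.6, -2.3]
width: 0.0601
gripper_force: 30.0
[-0.44670866  0.62092152 -2.32458461] [ 0.25957963  1.45829545 -0.01359097] [ 0.111  0.041 -0.947  0.432 -0.278 -2.312]
(array([-0.2,  0.2, 12.2]), array([-0.001, -0.001, -0.   ]))
```

```bash
python3 -m jog '[[[0,0,5,0,0,0,50],[0,0,10,0,0,0,50],[0,0,12,0,0,0,50],[0,0,12,0,0,0,50],[0,0,12,0,0,0,50]]]'
python3 - <<'E'
from h import *
s=arm.get_state();print(s['force'],s['moment'],s['q'].round(3)); print(delta(*atG(.085,0,.0075)))
E
```

```text
t: 9.68
eef_pos: [0.4944, -0.1651, 0.0907]
ee_rot: [-3.141, 0.349, 2.91]
force: [-0.2, 0.9, -2.1]
width: 0.06
gripper_force: 30.0
[-0.24031598  0.86314473 -2.09679908] [0.56516802 1.54119307 0.07179889] [ 0.09   0.068 -0.973  0.505 -0.226 -2.368]
(array([ 0.5, -0. ,  0.3]), array([-0., -0.,  0.]))
```

```bash
python3 -m jog '[[[0,0,0.7,0,0,0,50],[0,0,1.5,0,0,0,50],[0,0,1.5,0,0,0,50]]]'
python3 - <<'E'
from h import *
s=arm.get_state();print(s['force'],s['moment']); print(delta(*atG(.085,0,.0075)))
E
```

```text
t: 10.05
eef_pos: [0.4953, -0.165, 0.0903]
ee_rot: [-3.142, 0.35, 2.911]
force: [-10.5, 8.5, 11.6]
width: 0.0601
gripper_force: 30.0
[-10.4902523    8.48043609  11.57571106] [2.53685242 3.36027208 0.55627355]
(array([ 1.1, -0.3, -0.4]), array([0.   , 0.001, 0.   ]))
```

```bash
python3 -m jog '[[[0,0,-0.5,0,0,0,80],[0,0,-0.5,0,0,0,80],[0,0,-0.5,0,0,0,80],[0,0,-0.5,0,0,0,80],[0,0,-60,0,0,0,80],[-56,0,-70,0,0,0,12],[-56,0,-70,0,0,0,12],[-56,0,-70,0,0,0,12],[-56,0,-70,0,0,0,12],[-56,0,-70,0,0,0,12]]]' 20
python3 - <<'E'
from h import *
s=arm.get_state();print(s['force'],s['moment']); print(delta(*atG(.14,0,.009)))
cp=camera_params('wrist');p,d=grab_frame('wrist'); cv2.imwrite('pics/w3.png',p)
P=cloud(p,d,cp)[0]; L=(P-G['o'])@grooveR(G['yaw'])
m=(abs(L[:,1])<.035)&(L[:,0]<.16)&(L[:,0]>.005)&(L[:,2]<.033)&(L[:,2]>0.01)
for a in range(3): print(pc(L[m,a],[1,5,50,95,99]))
for x0 in (.06,.08,.1): k=m&(abs(L[:,0]-x0)<.01); j=k&(L[:,2]>.022); print(x0,pc(L[k,2],[98]),pc(L[j,1],[2,50,98]))
E
```

```text
t: 11.3
eef_pos: [0.5222, -0.1718, 0.1734]
ee_rot: [-3.141, 0.347, 2.91]
force: [-0.6, 0.2, 0.3]
width: 0.0356
gripper_force: 0.0
[-0.61012482  0.22857042  0.25857412] [0.2015721  1.09696994 0.00912461]
(array([ 0.5,  0.2, 66.7]), array([-0.001, -0.002,  0.   ]))
[0.05   0.0524 0.0815 0.1146 0.1178]
[-0.027  -0.024   0.0006  0.0246  0.0277]
[0.011  0.0142 0.0271 0.0305 0.0311]
0.06 [0.0309] [-0.0188  0.0006  0.0198]
0.08 [0.0309] [-0.0189  0.0006  0.0196]
0.1 [0.0308] [-0.0188  0.0006  0.0199]
```

View pics/w3.png

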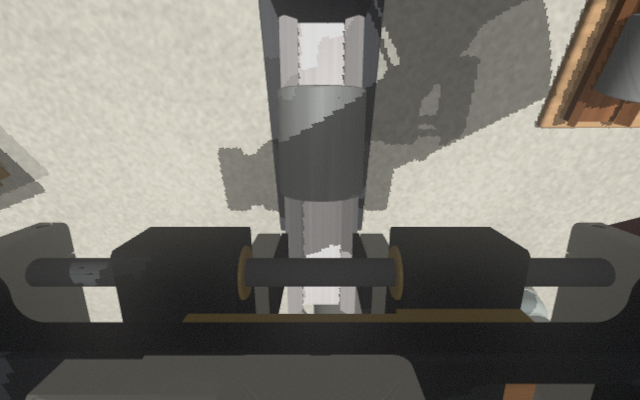

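The sleeve lies in the groove, occupying rows 85–200 in this view, at x 49–119 mm, centred, with its top 30.9 mm above the axis. Next I lower behind it and push.

```bash
python3 -m jog '[[[0,0,30,0,0,0,12],[0,0,55,0,0,0,12],[0,0,66,0,0,0,12],[0,0,66,0,0,0,12],[6,0,66,0,0,0,12],[12,0,66,0,0,0,12],[18,0,66,0,0,0,12],[24,0,66,0,0,0,12],[30,0,66,0,0,0,12],[36,0,66,0,0,0,12],[42,0,66,0,0,0,12],[47,0,66,0,0,0,12],[50,0,66,0,0,0,12],[51,0,66,0,0,0,12]]]' 20
python3 - <<'E'
from h import *
s=arm.get_state();print(s['force'],s['moment'],s['q'].round(3)); print(delta(*atG(.0795,0,.009)))
E
```

```text
t: 13.1
eef_pos: [0.4991, -0.1657, 0.0957]
ee_rot: [3.141, 0.351, 2.911]
force: [2.8, -2.1, 4.1]
width: 0.0116
gripper_force: 2.5
[ 2.76282143 -2.09834312  4.10776308] [-0.67261135 -0.42966874 -0.14039154] [ 0.096  0.066 -0.949  0.467 -0.247 -2.334]
(array([12.1, -0.5,  1.9]), array([0.001, 0.002, 0.   ]))
```

```bash
python3 -m jog '[[[2,0,0,0,0,0,12],[4,0,0,0,0,0,12],[6,0,0,0,0,0,12],[7.5,0,0,0,0,0,12],[8.5,0,0,0,0,0,12],[9.5,0,0,0,0,0,12],[9.5,0,0,0,0,0,12]]]' 
python3 - <<'E'
from h import *
s=arm.get_state();print(s['force'],grooveR(G['yaw']).T@s['force'],s['q'].round(3)); print(delta(*atG(.0795,0,.009)))
E
```

```text
t: 13.98
eef_pos: [0.4905, -0.1636, 0.0924]
ee_rot: [3.141, 0.351, 2.91]
force: [2.9, -1.9, 6.3]
width: 0.0121
gripper_force: 2.5
[ 2.90420254 -1.86863987  6.27262137] [ 5.20439066 -1.15278258  4.78094095] [ 0.094  0.057 -0.982  0.508 -0.227 -2.375]
(array([ 2.7, -0.5,  1.8]), array([0.   , 0.002, 0.   ]))
```

```bash
python3 -m jog '[[[0.7,0,0,0,0,0,12],[1.4,0,0,0,0,0,12],[2,0,0,0,0,0,12],[2.5,0,0,0,0,0,12],[2.5,0,0,0,0,0,12]]]' 
python3 - <<'E'
from h import *
s=arm.get_state();print(s['force'],grooveR(G['yaw']).T@s['force'],s['q'].round(3)); print(delta(*atG(.0795,0,.009)))
E
```

```text
t: 14.6
eef_pos: [0.4904, -0.1632, 0.0929]
ee_rot: [3.141, 0.354, 2.911]
force: [12.1, -11.7, 3.1]
width: 0.0123
gripper_force: 6.9
[ 12.13966598 -11.6798364    3.07002771] [14.67062785 -8.58440897 -2.07261661] [ 0.092  0.054 -0.988  0.522 -0.22  -2.386]
(array([ 2.6, -0.9,  2.3]), array([0.001, 0.005, 0.001]))
```

```bash
python3 -m jog '[[[-4,0,0,0,0,0,12],[-10,0,0,0,0,0,12],[-10,0,-50,0,0,0,50],[-40,0,-90,0,0,0,87],[-40,0,-90,0,0,0,87],[-40,0,-90,0,0,0,87],[-40,0,-90,0,0,0,87]]]' 
python3 - <<'E'
from h import *
cp=camera_params('wrist');p,d=grab_frame('wrist'); cv2.imwrite('pics/w4.png',cv2.resize(p[0:260,160:480],None,fx=2.4,fy=2.2))
P=cloud(p,d,cp)[0]; L=(P-G['o'])@grooveR(G['yaw'])
m=(abs(L[:,1])<.035)&(L[:,0]<.16)&(L[:,0]>-.02)&(L[:,2]<.034)&(L[:,2]>0.024)
print('sleeve',pc(L[m,0],[1,5,50,95,99]),pc(L[m,1],[1,50,99]),pc(L[m,2],[98]))
m=(abs(L[:,1])<.025)&(L[:,0]<.05)&(L[:,0]>-.03)&(L[:,2]<.021)&(L[:,2]>0.015)
print('stop',pc(L[m,0],[1,5,50,95,99]),pc(L[m,2],[5,50,95]))
E
```

```text
t: 15.48
eef_pos: [0.4928, -0.165, 0.1875]
ee_rot: [-3.14, 0.346, 2.91]
force: [-0.5, 0.7, -0.7]
width: 0.0568
gripper_force: 0.0
sleeve [0.0007 0.0032 0.0326 0.0654 0.0685] [-0.0175  0.0005  0.0182] [0.031]
stop [-0.0101 -0.0095 -0.0029  0.0432  0.0486] [0.0167 0.0182 0.0206]
```

View pics/w4.png

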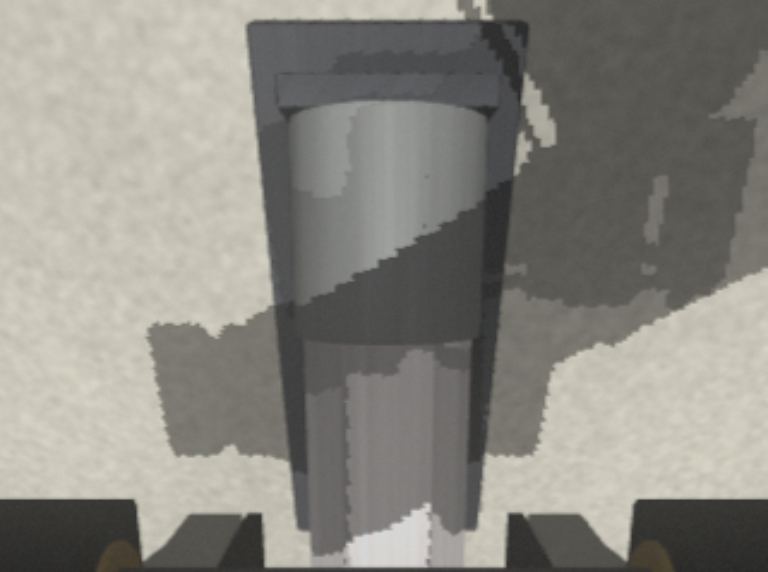

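The sleeve is seated against the stop: its end touches the stop at crop (385,105), x 0–69 mm. Next is the stamp.

```bash
sed -i "s/ring=\[-.0137,0\],stamp=\[-.0115,-.1\]/ring=[-.0147,0],stamp=[-.0125,-.1]/; s/-.1458,.072\]/-.1453,.0728]/" h.py; python3 - <<'E'
from h import *
print(delta(*atT('stamp',.09)),delta(*atT('stamp',.0075)))
E
```

```text
(array([ 69.2, 257. ,  47.6]), array([-0.001,  0.346,  0.004])) (array([ 97.2, 257.1, 125.2]), array([-0.001,  0.346,  0.004]))
```

```bash
python3 -m jog '[[[69,257,30,0,0.346,0.004,87],[69,257,48,0,0.346,0.004,87],[69,257,48,0,0.346,0.004,87],[69,257,48,0,0.346,0.004,87],[69,257,48,0,0.346,0.004,87],[69,257,48,0,0.346,0.004,87],[69,257,48,0,0.346,0.004,87],[69,257,48,0,0.346,0.004,87]]]' 
python3 - <<'E'
from h import *
print(delta(*atT('stamp',.0075)))
cp=camera_params('wrist');p,d=grab_frame('wrist'); P=cloud(p,d,cp)[0]; x,y=tl(Tq,P)
for k,n in ((-.1,'stamp'),(0,'ring')):
    m=(P[:,2]>.070)&(P[:,2]<.085)&(abs(x)<.08)&(abs(y-k)<.03); print(n,pc(x[m],[1,5,95,99]),pc(y[m],[2,50,98]))
E
```

```text
t: 16.52
eef_pos: [0.5059, 0.0953, 0.1207]
ee_rot: [3.141, 0.003, 2.905]
force: [-0.3, -0.3, 0.0]
width: 0.0869
gripper_force: 0.0
(array([ 2.1,  0.5, 84.2]), array([ 0.001,  0.003, -0.002]))
stamp [-0.0405 -0.0389  0.0107  0.0132] [-0.1186 -0.0997 -0.081 ]
ring [-0.0316 -0.0311 -0.0023 -0.0004] [-0.0192 -0.0041  0.0176]
```

```bash
sed -i "s/ring=\[-.0147,0\]/ring=[-.0158,0]/;s/stamp=\[-.0125/stamp=[-.0135/" h.py; python3 -m jog '[[[3,0.5,50,0,0.003,0,87],[3,0.5,75,0,0.003,0,87],[3,0.5,84,0,0.003,0,87],[3,0.5,84,0,0.003,0,87],[3,0.5,84,0,0.003,0,50],[3,0.5,84,0,0.003,0,50],[3,0.5,84,0,0.003,0,50],[3,0.5,84,0,0.003,0,50],[3,0.5,84,0,0.003,0,50]]]' 30
python3 - <<'E'
from h import *
s=arm.get_state();print(s['force']);print(delta(*atT('stamp',.0075)),delta(*atG(.129,0,.09)),delta(*atG(.129,0,.02)))
E
```

```text
t: 17.7
eef_pos: [0.5033, 0.097, 0.0369]
ee_rot: [-3.141, 0.0, 2.907]
force: [-0.7, -4.4, 6.1]
width: 0.0594
gripper_force: 30.0
[-0.70155161 -4.42760375  6.10565761]
(array([-0.1, -0.5,  0.4]), array([-0.,  0.,  0.])) (array([ -65.1, -256.5, -146.7]), array([-0.001, -0.349, -0.003])) (array([ -89. , -256.4,  -80.9]), array([-0.001, -0.349, -0.003]))
```

```bash
python3 -m jog '[[[0,0,-60,0,0,0,50],[0,0,-120,0,0,0,50],[-65,-256.5,-147,0,-0.349,-0.003,50],[-65,-256.5,-147,0,-0.349,-0.003,50],[-65,-256.5,-147,0,-0.349,-0.003,50],[-65,-256.5,-147,0,-0.349,-0.003,50],[-65,-256.5,-147,0,-0.349,-0.003,50],[-65,-256.5,-147,0,-0.349,-0.003,50],[-65,-256.5,-147,0,-0.349,-0.003,50],[-89,-256.5,-81,0,-0.349,-0.003,50],[-89,-256.5,-81,0,-0.349,-0.003,50],[-89,-256.5,-81,0,-0.349,-0.003,50],[-89,-256.5,-81,0,-0.349,-0.003,50],[-89,-256.5,-81,0,-0.349,-0.003,50]]]'
python3 - <<'E'
from h import *
s=arm.get_state();print(s['force'],s['moment'],s['q'].round(3)); print(delta(*atG(.129,0,.0085)))
cp=camera_params('wrist');p,d=grab_frame('wrist'); cv2.imwrite('pics/w5.png',p)
P=cloud(p,d,cp)[0]; L=(P-G['o'])@grooveR(G['yaw'])
m=(abs(L[:,1])<.03)&(L[:,0]<.14)&(L[:,0]>.072)&(L[:,2]<.055)&(L[:,2]>0.0)
print([pc(L[m,a],[1,50,99]) for a in range(3)])
m=(abs(L[:,1])<.03)&(L[:,0]<.098)&(L[:,0]>.072)&(L[:,2]<.04)&(L[:,2]>0.0)
print('nose',[pc(L[m,a],[1,50,99]) for a in range(3)])
E
```

```text
t: 19.45
eef_pos: [0.5308, -0.1723, 0.119]
ee_rot: [3.141, 0.352, 2.909]
force: [-0.4, 0.2, -4.1]
width: 0.0593
gripper_force: 30.0
[-0.43288155  0.20174809 -4.13079645] [0.36186934 1.52063172 0.0016295 ] [ 0.099  0.085 -0.813  0.325 -0.356 -2.189]
(array([ 0.9, -0.8, 12.4]), array([ 0.001,  0.003, -0.001]))
[array([0.0803, 0.1046, 0.1395]), array([-0.0291,  0.0001,  0.0278]), array([0.0057, 0.0333, 0.046 ])]
nose [array([0.0798, 0.0883, 0.0978]), array([-0.0133,  0.0006,  0.0149]), array([0.0068, 0.0244, 0.0284])]
```

View pics/w5.png

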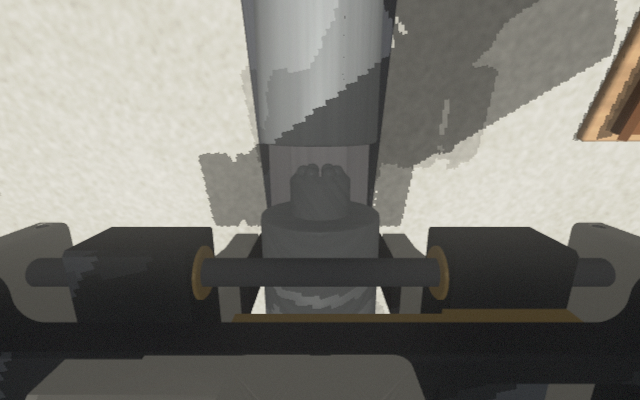

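The stamp is held with its nose at (320,185) facing the sleeve's end at row 145, and there is a gap between them. Lowering.

```bash
python3 -m jog '[[[1,-0.8,6,0,0.003,0,50],[1,-0.8,10,0,0.003,0,50],[1,-0.8,12,0,0.003,0,50],[1,-0.8,12.5,0,0.003,0,50],[1,-0.8,13,0,0.003,0,50],[1,-0.8,13,0,0.003,0,50]]]'
python3 - <<'E'
from h import *
s=arm.get_state();print(s['force'],grooveR(G['yaw']).T@s['force']); print(delta(*atG(.129,0,.0079)))
E
```

```text
t: 20.25
eef_pos: [0.5333, -0.1741, 0.1053]
ee_rot: [3.142, 0.347, 2.909]
force: [-7.8, 5.8, 9.3]
width: 0.0599
gripper_force: 30.0
[-7.81726914  5.80277768  9.32456824] [-5.21139999  3.85529614 11.81979273]
(array([-1.2,  0.3, -0.8]), array([-0.   , -0.002, -0.001]))
```

```bash
python3 -m jog '[[[0,0,-0.5,0,0,0,80],[0,0,-0.5,0,0,0,80],[0,0,-0.5,0,0,0,80],[0,0,-60,0,0,0,80],[-52,0,-68,0,0,0,12],[-52,0,-68,0,0,0,12],[-52,0,-68,0,0,0,12],[-52,0,-68,0,0,0,12],[-52,0,-68,0,0,0,12],[-52,0,-68,0,0,0,12],[-52,0,-68,0,0,0,12],[-52,0,-68,0,0,0,12]]]' 20
python3 - <<'E'
from h import *
print(delta(*atG(.179,0,.009)))
cp=camera_params('wrist');p,d=grab_frame('wrist')
P=cloud(p,d,cp)[0]; L=(P-G['o'])@grooveR(G['yaw'])
m=(abs(L[:,1])<.035)&(L[:,0]<.175)&(L[:,0]>.095)&(L[:,2]<.034)&(L[:,2]>0.022)
print('stamp',[pc(L[m,a],[1,50,99]) for a in range(3)])
m=(abs(L[:,1])<.03)&(L[:,0]<.097)&(L[:,0]>.072)&(L[:,2]<.04)&(L[:,2]>0.0)
print('nose',[pc(L[m,a],[1,50,99]) for a in range(3)])
m=(abs(L[:,1])<.03)&(L[:,0]<.08)&(L[:,0]>-.01)&(L[:,2]<.034)&(L[:,2]>0.024)
print('sleeve',[pc(L[m,a],[1,50,99]) for a in range(3)])
E
```

```text
t: 21.75
eef_pos: [0.5585, -0.1802, 0.1863]
ee_rot: [-3.141, 0.346, 2.909]
force: [0.6, -0.2, 0.1]
width: 0.0126
gripper_force: 0.0
(array([ 0.6,  0.5, 65.3]), array([-0.   , -0.003, -0.001]))
stamp [array([0.1011, 0.1265, 0.1544]), array([-0.0191, -0.0003,  0.0189]), array([0.0222, 0.0275, 0.0303])]
nose [array([0.0781, 0.0883, 0.0968]), array([-0.014 , -0.0002,  0.0141]), array([0.0011, 0.0111, 0.0146])]
sleeve [array([0.0454, 0.0573, 0.0694]), array([-0.0173, -0.0002,  0.0172]), array([0.0241, 0.0279, 0.0305])]
```

```bash
python3 -m jog '[[[0,0,30,0,0,0,12],[0,0,55,0,0,0,12],[0.5,0.5,65,0,-0.003,0,12],[0.5,0.5,65,0,-0.003,0,12],[6,0.5,65,0,-0.003,0,12],[11,0.5,65,0,-0.003,0,12],[15,0.5,65,0,-0.003,0,12],[19,0.5,65,0,-0.003,0,12],[23,0.5,65,0,-0.003,0,12],[27,0.5,65,0,-0.003,0,12],[31,0.5,65,0,-0.003,0,12],[34,0.5,65,0,-0.003,0,12],[36,0.5,65,0,-0.003,0,12],[36.5,0.5,65,0,-0.003,0,12]]]' 20
python3 - <<'E'
from h import *
s=arm.get_state();print(s['force'],grooveR(G['yaw']).T@s['force'],s['q'].round(3)); print(delta(*atG(.137,0,.009)))
E
```

```text
t: 23.55
eef_pos: [0.5473, -0.1767, 0.1135]
ee_rot: [3.141, 0.351, 2.91]
force: [3.5, -1.7, 5.6]
width: 0.0119
gripper_force: 2.6
[ 3.51262533 -1.70116315  5.63893687] [ 5.50805664 -0.8502338   3.99606261] [ 0.085  0.122 -0.783  0.319 -0.347 -2.171]
(array([ 7. , -0.3,  0.8]), array([ 0.   ,  0.002, -0.001]))
```

```bash
python3 -m jog '[[[2,0,0,0,0,0,12],[3.5,0,0,0,0,0,12],[4.5,0,0,0,0,0,12],[5.5,0,0,0,0,0,12],[6.2,0,0,0,0,0,12],[6.2,0,0,0,0,0,12]]]'
python3 - <<'E'
from h import *
s=arm.get_state();print(s['force'],grooveR(G['yaw']).T@s['force']); print(delta(*atG(.137,0,.009)))
E
```

```text
t: 24.3
eef_pos: [0.5416, -0.1754, 0.1112]
ee_rot: [3.141, 0.35, 2.909]
force: [4.0, -2.5, 5.9]
width: 0.0119
gripper_force: 2.5
[ 4.04911401 -2.45266042  5.93402469] [ 6.26163481 -1.45866232  4.03580849]
(array([ 0.7, -0.3,  0.8]), array([ 0.   ,  0.001, -0.001]))
```

```bash
python3 -m jog '[[[0.6,0,0,0,0,0,12],[1.2,0,0,0,0,0,12],[1.8,0,0,0,0,0,12],[1.8,0,0,0,0,0,12]]]'
python3 - <<'E'
from h import *
s=arm.get_state();print(s['force'],grooveR(G['yaw']).T@s['force']); print(delta(*atG(.137,0,.009)))
E
```

```text
t: 24.8
eef_pos: [0.5409, -0.1751, 0.111]
ee_rot: [3.141, 0.352, 2.91]
force: [8.9, -5.5, 1.6]
width: 0.012
gripper_force: 4.7
[ 8.90991156 -5.53820715  1.59967458] [ 9.89007498 -3.34719032 -1.89735477]
(array([-0. , -0.4,  0.8]), array([ 0.   ,  0.003, -0.   ]))
```

```bash
python3 -m jog '[[[0.4,0,0,0,0,0,12],[0.8,0,0,0,0,0,12],[0.8,0,0,0,0,0,12]]]'
python3 - <<'E'
from h import *
s=arm.get_state();print(grooveR(G['yaw']).T@s['force']); print(delta(*atG(.137,0,.009)))
E
python3 -m jog '[[[-4,0,0,0,0,0,12],[-10,0,0,0,0,0,12],[-10,0,-50,0,0,0,50],[-10,0,-110,0,0,0,87],[10,0,-110,0,0,0,87],[10,0,-110,0,0,0,87],[10,0,-110,0,0,0,87]]]'
python3 - <<'E'
from h import *
print(delta(*atT('ring',.09)),delta(*atT('ring',.0075)))
cp=camera_params('wrist');p,d=grab_frame('wrist'); cv2.imwrite('pics/w6.png',p)
P=cloud(p,d,cp)[0]; L=(P-G['o'])@grooveR(G['yaw'])
m=(abs(L[:,1])<.035)&(L[:,0]<.175)&(L[:,0]>-.015)&(L[:,2]<.034)&(L[:,2]>0.024)
print('stack',[pc(L[m,a],[1,50,99]) for a in range(3)])
for x0 in np.arange(.06,.085,.002):
    k=(abs(L[:,1])<.006)&(abs(L[:,0]-x0)<.001)&(L[:,2]>-.04)&(L[:,2]<.04); print(round(x0,3),pc(L[k,2],[5,50]),end=' ')
E
```

```text
t: 25.18
eef_pos: [0.5409, -0.175, 0.1112]
ee_rot: [3.141, 0.353, 2.91]
force: [10.8, -9.0, 1.7]
width: 0.0124
gripper_force: 5.9
[12.41844715 -6.22932112 -2.72294253]
(array([-0. , -0.6,  1. ]), array([ 0.001,  0.004, -0.   ]))
t: 26.05
eef_pos: [0.4927, -0.1641, 0.2091]
ee_rot: [-3.141, 0.348, 2.91]
force: [0.1, -0.3, 0.0]
width: 0.0564
gripper_force: 0.0
(array([ 79.2, 356.1,  66.9]), array([-0.   ,  0.348,  0.003])) (array([107.3, 356.2, 144.5]), array([-0.   ,  0.348,  0.003]))
stack [array([0.0009, 0.0551, 0.1221]), array([-0.0173, -0.0004,  0.0169]), array([0.0241, 0.0279, 0.0305])]
0.06 [0.0279 0.0293] 0.062 [0.028  0.0292] 0.064 [0.0279 0.0294] 0.066 [0.0281 0.0292] 0.068 [0.0276 0.0289] 0.07 [0.0264 0.0281] 0.072 [0.0274 0.0282] 0.074 [0.0274 0.0288] 0.076 [0.0277 0.0287] 0.078 [0.0274 0.0285] 0.08 [0.0278 0.0289] 0.082 [0.0278 0.0285] 0.084 [0.0277 0.0288]
```

View pics/w6.png

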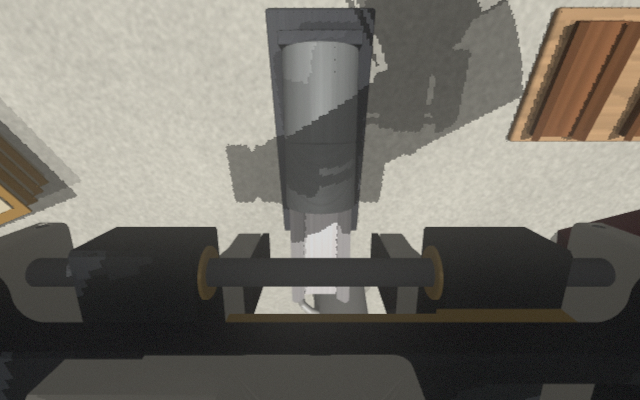

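The stamp has closed up on the sleeve with no gap at row 145. Now the ring.

```bash
python3 -m jog '[[[79,356,30,0,0.348,0.003,87],[79,356,67,0,0.348,0.003,87],[79,356,67,0,0.348,0.003,87],[79,356,67,0,0.348,0.003,87],[79,356,67,0,0.348,0.003,87],[79,356,67,0,0.348,0.003,87],[79,356,67,0,0.348,0.003,87],[79,356,67,0,0.348,0.003,87],[79,356,67,0,0.348,0.003,87],[79,356,67,0,0.348,0.003,87],[79,356,67,0,0.348,0.003,87]]]' 
python3 - <<'E'
from h import *
print(delta(*atT('ring',.0078)))
cp=camera_params('wrist');p,d=grab_frame('wrist'); P=cloud(p,d,cp)[0]; x,y=tl(Tq,P)
m=(P[:,2]>.070)&(P[:,2]<.085)&(abs(x)<.08)&(abs(y)<.03); print(pc(x[m],[1,5,95,99]),pc(y[m],[2,50,98]))
E
```

```text
t: 27.48
eef_pos: [0.5251, 0.1935, 0.1202]
ee_rot: [3.141, 0.001, 2.905]
force: [-0.3, -0.9, -0.1]
width: 0.0871
gripper_force: 0.0
(array([ 1. ,  0.5, 83.4]), array([ 0.001,  0.001, -0.001]))
[-0.0317 -0.0312 -0.002  -0.0004] [-0.0188  0.0003  0.019 ]
```

```bash
python3 -m jog '[[[1,0.7,50,0,0,0,87],[1,0.7,75,0,0,0,87],[1,0.7,83.5,0,0,0,87],[1,0.7,83.5,0,0,0,87],[1,0.7,83.5,0,0,0,50],[1,0.7,83.5,0,0,0,50],[1,0.7,83.5,0,0,0,50],[1,0.7,83.5,0,0,0,50],[1,0.7,83.5,0,0,0,50]]]' 30
python3 - <<'E'
from h import *
s=arm.get_state();print(s['force']);print(delta(*atT('ring',.0078)),delta(*atG(.165,0,.09)),delta(*atG(.165,0,.022)))
E
```

```text
t: 28.65
eef_pos: [0.5243, 0.1948, 0.0368]
ee_rot: [3.141, 0.001, 2.906]
force: [-0.6, -1.8, 5.9]
width: 0.06
gripper_force: 30.0
[-0.61838072 -1.79886569  5.88603958]
(array([-0.2, -0.5, -0. ]), array([ 0.   ,  0.001, -0.   ])) (array([-101.5, -356.2, -159.1]), array([-0.   , -0.348, -0.004])) (array([-124.7, -356.2,  -95.2]), array([-0.   , -0.348, -0.004]))
```

```bash
python3 -m jog '[[[0,0,-60,0,0,0,50],[0,0,-120,0,0,0,50],[-101,-356,-159,0,-0.348,-0.004,50],[-101,-356,-159,0,-0.348,-0.004,50],[-101,-356,-159,0,-0.348,-0.004,50],[-101,-356,-159,0,-0.348,-0.004,50],[-101,-356,-159,0,-0.348,-0.004,50],[-101,-356,-159,0,-0.348,-0.004,50],[-101,-356,-159,0,-0.348,-0.004,50],[-101,-356,-159,0,-0.348,-0.004,50],[-125,-356,-95,0,-0.348,-0.004,50],[-125,-356,-95,0,-0.348,-0.004,50],[-125,-356,-95,0,-0.348,-0.004,50],[-125,-356,-95,0,-0.348,-0.004,50],[-125,-356,-95,0,-0.348,-0.004,50]]]'
python3 - <<'E'
from h import *
s=arm.get_state();print(s['force'],s['q'].round(3)); print(delta(*atG(.165,0,.0085)))
cp=camera_params('wrist');p,d=grab_frame('wrist'); cv2.imwrite('pics/w7.png',p)
P=cloud(p,d,cp)[0]; L=(P-G['o'])@grooveR(G['yaw'])
m=(abs(L[:,1])<.03)&(L[:,0]<.146)&(L[:,0]>.127)&(L[:,2]<.05)&(L[:,2]>0.0)
print('spigot',[pc(L[m,a],[1,50,99]) for a in range(3)])
m=(abs(L[:,1])<.025)&(L[:,0]<.165)&(L[:,0]>.127)&(L[:,2]<.05)&(L[:,2]>0.033)
print('ring',[pc(L[m,a],[1,50,99]) for a in range(3)])
m=(abs(L[:,1])<.03)&(L[:,0]<.14)&(L[:,0]>.08)&(L[:,2]<.034)&(L[:,2]>0.024)
print('stamp end',pc(L[m,0],[95,99]))
E
```

```text
t: 30.52
eef_pos: [0.5633, -0.1799, 0.133]
ee_rot: [3.141, 0.352, 2.911]
force: [-0.1, 0.1, -2.1]
width: 0.0602
gripper_force: 30.0
[-0.14751337  0.07394856 -2.14568766] [ 0.081  0.121 -0.707  0.262 -0.419 -2.105]
(array([ 1. , -0.9, 14.1]), array([0.001, 0.003, 0.   ]))
spigot [array([0.1379, 0.1407, 0.1458]), array([-0.0121,  0.0009,  0.0138]), array([0.004 , 0.0243, 0.0296])]
ring [array([0.1496, 0.1503, 0.1649]), array([-0.0227,  0.0011,  0.024 ]), array([0.0331, 0.0382, 0.0455])]
stamp end [0.1228 0.1391]
```

View pics/w7.png

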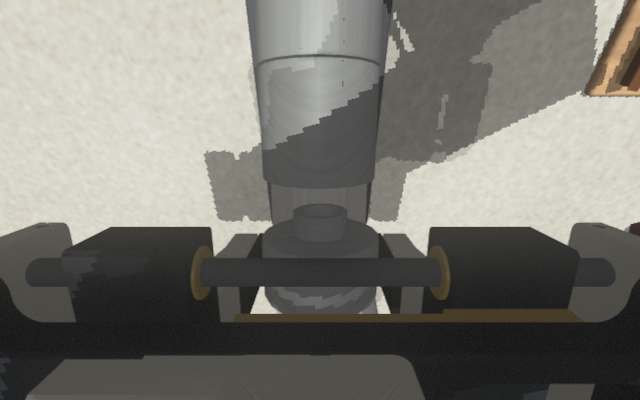

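The ring is held with its spigot at (320,215), clear of the stamp's end at row 185. Lowering.

```bash
python3 -m jog '[[[1,-0.8,7,0,0.003,0,50],[1,-0.8,12,0,0.003,0,50],[1,-0.8,13.5,0,0.003,0,50],[1,-0.8,14.2,0,0.003,0,50],[1,-0.8,14.7,0,0.003,0,50],[1,-0.8,14.7,0,0.003,0,50]]]'
python3 - <<'E'
from h import *
s=arm.get_state();print(s['force'],grooveR(G['yaw']).T@s['force']); print(delta(*atG(.165,0,.0079)))
E
```

```text
t: 31.32
eef_pos: [0.5659, -0.1821, 0.1177]
ee_rot: [-3.141, 0.346, 2.91]
force: [-9.3, 6.3, 10.7]
width: 0.0597
gripper_force: 30.0
[-9.29967524  6.26405608 10.71059197] [-6.19263911  3.9643041  13.65191022]
(array([-1.3,  0.7, -0.6]), array([-0.001, -0.003, -0.   ]))
```

```bash
python3 -m jog '[[[0,0,-0.5,0,0,0,80],[0,0,-0.5,0,0,0,80],[0,0,-0.5,0,0,0,80],[0,0,-60,0,0,0,80],[-43,0,-68,0,0,0,12],[-43,0,-68,0,0,0,12],[-43,0,-68,0,0,0,12],[-43,0,-68,0,0,0,12],[-43,0,-68,0,0,0,12],[-43,0,-68,0,0,0,12],[-43,0,-68,0,0,0,12],[-43,0,-68,0,0,0,12]]]' 20
python3 - <<'E'
from h import *
print(delta(*atG(.206,0,.009)))
cp=camera_params('wrist');p,d=grab_frame('wrist')
P=cloud(p,d,cp)[0]; L=(P-G['o'])@grooveR(G['yaw'])
m=(abs(L[:,1])<.035)&(L[:,0]<.2)&(L[:,0]>.13)&(L[:,2]<.034)&(L[:,2]>0.022)
print('ring',[pc(L[m,a],[1,50,99]) for a in range(3)])
m=(abs(L[:,1])<.03)&(L[:,0]<.148)&(L[:,0]>.127)&(L[:,2]<.04)&(L[:,2]>0.0)
print('spigot',[pc(L[m,a],[1,50,99]) for a in range(3)])
m=(abs(L[:,1])<.03)&(L[:,0]<.13)&(L[:,0]>-.01)&(L[:,2]<.034)&(L[:,2]>0.024)
print('stack',[pc(L[m,a],[1,50,99]) for a in range(3)])
E
```

```text
t: 32.83
eef_pos: [0.5833, -0.186, 0.1956]
ee_rot: [-3.141, 0.346, 2.91]
force: [0.0, -0.6, 0.7]
width: 0.0128
gripper_force: 0.0
(array([ 0.8,  0.5, 65.3]), array([-0.   , -0.003,  0.   ]))
ring [array([0.1475, 0.1625, 0.1785]), array([-0.0192, -0.0003,  0.019 ]), array([0.0222, 0.0277, 0.0304])]
spigot [array([0.1358, 0.1433, 0.148 ]), array([-0.0248, -0.0003,  0.0241]), array([0.0033, 0.0118, 0.0284])]
stack [array([0.0729, 0.0973, 0.1238]), array([-0.017 , -0.0003,  0.017 ]), array([0.0241, 0.0278, 0.0303])]
```

```bash
python3 -m jog '[[[0,0,30,0,0,0,12],[0,0,55,0,0,0,12],[0.5,0.5,65,0,-0.003,0,12],[0.5,0.5,65,0,-0.003,0,12],[6,0.5,65,0,-0.003,0,12],[11,0.5,65,0,-0.003,0,12],[14,0.5,65,0,-0.003,0,12],[17,0.5,65,0,-0.003,0,12],[20,0.5,65,0,-0.003,0,12],[23,0.5,65,0,-0.003,0,12],[26,0.5,65,0,-0.003,0,12],[29,0.5,65,0,-0.003,0,12],[32,0.5,65,0,-0.003,0,12],[34,0.5,65,0,-0.003,0,12],[35.5,0.5,65,0,-0.003,0,12]]]' 20
python3 - <<'E'
from h import *
s=arm.get_state();print(s['force'],grooveR(G['yaw']).T@s['force']); print(delta(*atG(.169,0,.009)))
E
```

```text
t: 34.75
eef_pos: [0.5728, -0.1828, 0.1228]
ee_rot: [-3.142, 0.35, 2.911]
force: [3.2, -2.0, 4.9]
width: 0.0122
gripper_force: 2.3
[ 3.16159924 -1.9996504   4.87624455] [ 4.99046262 -1.22126973  3.37281121]
(array([ 2.8, -0.2,  0.7]), array([0.   , 0.001, 0.   ]))
```

```bash
python3 -m jog '[[[0.7,0,0,0,0,0,12],[1.4,0,0,0,0,0,12],[2.1,0,0,0,0,0,12],[2.7,0,0,0,0,0,12],[3.2,0,0,0,0,0,12],[3.2,0,0,0,0,0,12]]]'
python3 - <<'E'
from h import *
s=arm.get_state();print(grooveR(G['yaw']).T@s['force']); print(delta(*atG(.169,0,.009)))
E
```

```text
t: 35.5
eef_pos: [0.5703, -0.1822, 0.1219]
ee_rot: [3.142, 0.351, 2.911]
force: [4.3, -3.2, 4.4]
width: 0.0119
gripper_force: 3.2
[ 6.11693135 -2.17401201  2.42377854]
(array([ 0.1, -0.2,  0.7]), array([0.   , 0.002, 0.   ]))
```

```bash
python3 -m jog '[[[0.5,0,0,0,0,0,12],[1.0,0,0,0,0,0,12],[1.5,0,0,0,0,0,12],[1.5,0,0,0,0,0,12]]]'
python3 - <<'E'
from h import *
s=arm.get_state();print(grooveR(G['yaw']).T@s['force']); print(delta(*atG(.169,0,.009)))
E
```

```text
t: 36.0
eef_pos: [0.5702, -0.182, 0.122]
ee_rot: [3.141, 0.353, 2.911]
force: [11.0, -7.5, 1.1]
width: 0.012
gripper_force: 5.6
[11.99293675 -4.74852902 -3.22551396]
(array([-0. , -0.4,  0.8]), array([0.001, 0.004, 0.001]))
```

```bash
python3 -m jog '[[[0.4,0,0,0,0,0,12],[0.8,0,0,0,0,0,12],[1.1,0,0,0,0,0,12],[1.1,0,0,0,0,0,12],[1.1,0,0,0,0,0,12],[1.1,0,0,0,0,0,12]]]'
python3 - <<'E'
from h import *
s=arm.get_state();print(grooveR(G['yaw']).T@s['force']); print(delta(*atG(.169,0,.009)))
E
```

```text
t: 36.75
eef_pos: [0.5702, -0.1818, 0.1222]
ee_rot: [3.141, 0.354, 2.911]
force: [12.8, -10.4, 0.3]
width: 0.0121
gripper_force: 6.9
[14.02745408 -7.15918258 -4.79871071]
(array([ 0. , -0.6,  1.1]), array([0.001, 0.005, 0.001]))
```

```bash
python3 -m jog '[[[0.6,0,0,0,0,0,12],[1.1,0,0,0,0,0,12],[1.1,0,0,0,0,0,12],[1.1,0,0,0,0,0,12]]]'
python3 -c "
from h import *
print(grooveR(G['yaw']).T@arm.get_state()['force'])"
python3 -m jog '[[[-3,0,0,0,0,0,12],[-12,0,0,0,0,0,12],[-12,0,-50,0,0,0,12],[-10,0,-100,0,0,0,12],[10,0,-110,0,0,0,87],[10,0,-110,0,0,0,87],[10,0,-110,0,0,0,87],[10,0,-110,0,0,0,87]]]'
python3 - <<'E'
from h import *
cp=camera_params('wrist');p,d=grab_frame('wrist'); cv2.imwrite('pics/w8.png',p)
P=cloud(p,d,cp)[0]; L=(P-G['o'])@grooveR(G['yaw'])
m=(abs(L[:,1])<.035)&(L[:,0]<.2)&(L[:,0]>-.015)&(L[:,2]<.034)&(L[:,2]>0.024)
print('stack',[pc(L[m,a],[1,50,99]) for a in range(3)])
for a,b in ((.01,.06),(.075,.12),(.13,.152)):
    k=m&(L[:,0]>a)&(L[:,0]<b); print([pc(L[k,i],[1,50,99]) for i in (1,2)])
E
```

```text
t: 37.25
eef_pos: [0.5702, -0.1815, 0.1225]
ee_rot: [3.141, 0.356, 2.912]
force: [15.3, -10.9, 1.8]
width: 0.0122
gripper_force: 8.0
[16.94645829 -7.06599224 -4.25914881]
t: 38.25
eef_pos: [0.5202, -0.1707, 0.219]
ee_rot: [-3.141, 0.347, 2.91]
force: [0.3, -0.1, -0.1]
width: 0.0466
gripper_force: 0.0
stack [array([0.0058, 0.0697, 0.1538]), array([-0.0173,  0.    ,  0.0169]), array([0.0241, 0.028 , 0.0305])]
[array([-0.0173,  0.0001,  0.0171]), array([0.0241, 0.0281, 0.0306])]
[array([-0.0174,  0.0001,  0.0167]), array([0.0241, 0.0279, 0.0304])]
[array([-0.0174, -0.0007,  0.0167]), array([0.0241, 0.028 , 0.0304])]
```

View pics/w8.png

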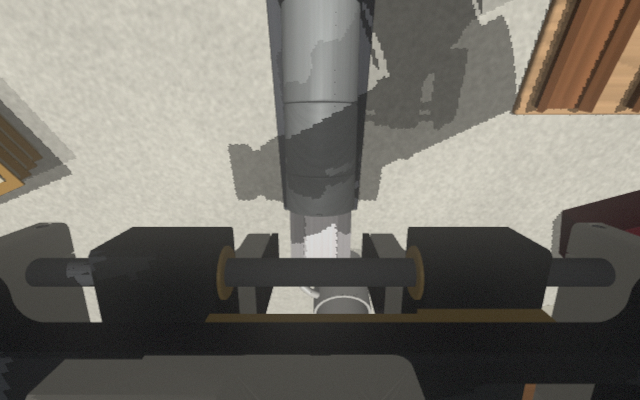

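The stack reads as one flush cylinder: the sleeve/stamp seam is at row 102, the stamp/ring seam near row 178, and it ends at x ≈ 155 mm. It is centred in the groove and the gripper is clear, so I'm handing in.

```bash
python3 -c "
from station import arm
print(arm.job_done())"
```

```text
the job is handed in; nothing more can be done
None
```

The sleeve, stamp and ring are home in the groove in that order, pressed against the stop with about 17 N and let go; I handed the job in at about 38 s, but no verdict came back.

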